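# Shim the rocking griddle

## Task

The countertop griddle rocks because its front-left foot hangs a few millimetres clear of the counter. Slide the tapered shim, nose first and flat on the counter, under the middle of that foot until you feel it grip snugly, without driving it hard, and let go of it; then lean on that corner of the griddle with about a kilo to check that it no longer dips, and take your hand away, leaving everything else where it stands.

Things in the scene. Friction and masses are not known exactly. Their poses are not given: they have to be found in the camera images.
- griddle: Steel countertop griddle, 380 mm deep (x, front to -x), 350 wide (y, left +y); origin: footprint centre at counter level. Round legs at x +-160, y +-150 mm; casing sides at y +-175, underside 70, front rim 184, splash guards (back; sides behind x = -80) 235 mm up. Too heavy to slide. The front-left foot (-160, +150) hangs 3 to 7.5 mm clear; slide the shim in from the left, along -y
- foot (a point): Point on the counter straight below the centre of the hanging front-left foot (it tells nothing of the gap, which differs each time). The foot is a black rubber dome, 36 mm across, rounded below; its rubber gives about 0.05 mm per newton
- corner (a point): Point on the flat steel corner of the griddle's top, above the hanging foot and 184 mm over the counter, some 20 mm or more inside the edges of this flat. Press straight down here; about 4 N rocks the unshimmed griddle
- rock (a joint): How far the griddle has rocked down on that corner, rad; 0 as it stands, 0.022 (5 mm at the foot) at most
- shim: Tapered black plastic shim 220 mm long (x), 36 wide (y), flat below; thickness grows evenly from 2 mm at the nose (x = +110) to 16 at the heel (x -110). Origin: centre of underside. Some 80 g, flat on the counter, nose towards the griddle. Grip it across near the heel (x about -88), clear of the casing. Once the foot bears, the push grows about 1 N per mm; snug when it takes 6 to 12 N to push on
- bottle: Red sauce squeeze bottle, 56 mm across, 165 mm high, standing; origin at the centre of its underside. Leave alone
- shaker: Aluminium seasoning shaker, 72 mm across, 106 mm high, standing; origin at the centre of its underside. Leave alone
- dome: Steel melting dome with a knob, 170 mm across, 100 mm high, standing on its rim; origin at the centre of its underside. Leave alone
Not all that is in view belongs to the job. There is more than one size of the shim; the job needs the smallest.

How it is judged:
By the outcome, as a careful person would: the job done as asked, in the order asked, and still so for the second after the job is handed in, with the robot touching nothing.
It also fails if it takes over 61 s, if anything falls off the work surface, if the arm or the gripper's body presses on something with over 40 N, if the wrist force passes 120 N, or if a joint passes its speed limit or range.

## Robot

A 7-joint arm with a two-finger parallel gripper is mounted at the origin on the work surface. World frame = base frame: x ahead of the robot, y to its left, z up, the work surface at z = 0. Lengths are in mm, angles in rad, forces in N, time in s.
With the tool pointing down it reaches from about 400 to 850 mm from the base axis. Payload 10.4 kg.
Tool frame: the origin (TCP) lies on the front face of the gripper's body, between the roots of the fingers; the fingertips stand 73 mm ahead of it and the grasp point (between the pads) lies 54 mm ahead of it (tip_extent is the distance from the TCP to the fingertips, in mm); x points along the fingers, y is the direction in which the jaws open and shut, and the axes are right-handed (so a half turn about x gives the same grasp; the last joint's range is limited). The gripper opens to 85 mm and grips with 20 to 120 N. Pads are 22 mm wide; open, the fingers measure 114 mm over their backs; the gripper's body (76 mm by 85 mm) begins 54 mm behind the grasp point. The pads swing forward as they close: fully open they stand 13 mm farther back than shut.
Start: joints at [1.204, 0.332, -0.065, 1.46, 0.022, 1.35, -0.088], TCP at [210.686, -588.434, 303.938] pointing down, gripper open.
Joint ranges: [-2.6, 2.6], [-0.5, 2.12], [-1.47, 1.34], [0.16, 2.42], [-1.27, 4.41], [0.06, 2.06], [-2.6, 2.6]. Speed limits (rad/s): [2.22, 2.22, 2.79, 2.79, 3.14, 3.14, 3.14].

## Interface

Orientations are given as [roll, pitch, yaw] about the fixed x, y, z axes, in that order (R = Rz(yaw) Ry(pitch) Rx(roll)).
In Python, from plant import * gives the robot as it stands.
- The arm moves only by the shell command python3 -m inch 'ROWS' [FORCE]. ROWS is JSON, a list of rows, each a list of 7 numbers: the turn, a rotation vector about the tool's x, y, z in rad, then the shift along the tool's x, y, z in mm, then the closure, from -1 (fully open) to 1 (shut). In form: [[ax, ay, az, x, y, z, hand], ...]. A call has 1 to 12 rows; each row shifts and turns the commanded pose from where the row before left it, along the tool's axes as they then stand; what a row does not reach is not made up. A row lasts 1/12 s, in which the tool goes at most 41.7 mm and 7.16 degrees, less where a joint would pass 70% of its speed; a pose out of reach is approached as far as the arm can. A call is refused whole if a number of a shift passes 41.7 or a number of a turn 0.125, either way. A call with a gripper value outside its range is refused whole. The fingers move at their own pace and stop on an object; FORCE is the grip in N (left out, the last holds). Time passes only in rows, so rows that do not move let the fingers close. It gives the time, the measured TCP pose, the force and the opening at its end, in the units of the state.
- read_state(): the state, without advancing time (a new reading comes with each control period).
- camera(name): name is "scene" or "top" or "wrist"; returns (picture, depth): 384x512x3 uint8, red, green, blue; 384x512 float32, mm along the optical axis (not along the pixel's ray), 0 where there is no reading.
- calibration(name): a dict with "mtx" (3x3 intrinsics, pixels), "R" (3x3) and "t" (3): a world point X has camera coordinates R X + t; the wrist camera has in their place "mount" (4x4, takes a point from camera to tool coordinates, whose origin is the TCP and whose axes are the tool frame's). Camera axes: x right, y down, z forward; pixel columns grow to the right and rows downward; lengths in mm; the calibration is good to about 2 mm. The wrist camera is an equidistant fisheye: a pixel r from the principal point sees the ray r / f radians off the axis. A picture is of the moment at which its call begins: read the wrist's pose just before it. calibration takes no time and is no camera call.
- job_done(): hands the job in, once; it reports no verdict.
The state is a dict: "clock": time; "q": joint angles; "dq": joint speeds; "tau": joint torques, N m; "tool_pos": TCP position; "orientation": TCP orientation; "force": force on the tool from outside, world axes, zero at the start; "ft_torque": the same for the moment, N m; "grip_width": opening from 0.0 (shut) to 1.0 (fully open).
Only numpy, scipy, OpenCV 4.12 (cv2) and the standard library are available. Lean on these libraries where they do the work, as an engineer would, in place of code of your own. Each camera call takes 0.05 s, during which the arm holds its last target.

## Working session

There is one attempt and no reset: what is moved stays moved. The work goes in short steps, Python scripts to look and compute and a shell command to move; the robot and the scene stay as the last step left them, time stands still between calls to the robot, and variables do not carry over. Pictures are saved under pics/ and viewed, and the job is handed in when it is done.

```bash
ls; mkdir -p pics; python3 - <<'E'
from plant import *
import cv2,numpy as np
s=read_state();print(s)
for n in("scene","top"):
    p,d=camera(n);cv2.imwrite(f"pics/{n}0.png",p[:,:,::-1]);np.save(f"pics/{n}0.npy",d);np.save(f"pics/{n}0rgb.npy",p)
    print(n,calibration(n))
print(calibration("wrist"))
E
```

```text
pics
{'clock': 0.0, 'q': array([ 1.20437716,  0.33289342, -0.06471914,  1.46092501,  0.0215778 ,
        1.34987304, -0.08850646]), 'dq': array([-1.49744775e-03, -6.43769063e-04, -8.13332236e-05,  2.06832892e-05,
       -1.72769988e-03, -9.07913184e-04, -1.62268323e-03]), 'tau': array([-1.43229274e-03, -6.25438571e+01,  4.84834844e-02, -3.91607738e+01,
        1.62235228e-02,  9.89321445e-03, -3.39570795e-05]), 'tool_pos': array([ 210.60706843, -588.17156406,  303.11021499]), 'orientation': array([-1.54572601,  1.5693919 ,  1.93971321]), 'force': array([-0.25493586,  0.21454793, -0.13884207]), 'ft_torque': array([-0.02155   ,  0.02154387,  0.04068351]), 'grip_width': 1.0007634261039173}
scene {'mtx': array([[359.73571676,   0.        , 255.06144479],
       [  0.        , 359.73571676, 195.7555753 ],
       [  0.        ,   0.        ,   1.        ]]), 'R': array([[ 0.99537147, -0.09609431,  0.00123285],
       [-0.09050094, -0.94159524, -0.3243578 ],
       [ 0.03232978,  0.32274493, -0.94593366]]), 't': array([-466.96623983,  161.28364192, 1187.99634224])}
top {'mtx': array([[398.2
[... 165 characters left out ...]
3, -0.9999581 , -0.00744661],
       [-0.99363757, -0.00445273, -0.11253689],
       [ 0.11249901,  0.00799842, -0.99361964]]), 't': array([  72.0939237 ,  486.4981103 , 1238.63665685])}
{'mtx': array([[297.31863964,   0.        , 256.78003949],
       [  0.        , 297.31863964, 196.80244449],
       [  0.        ,   0.        ,   1.        ]]), 'mount': array([[-5.61190596e-04, -2.68200077e-01,  9.63363069e-01,
        -7.01645472e+01],
       [ 9.99998995e-01,  1.10367987e-03,  8.89796471e-04,
         2.87170075e-01],
       [-1.30188791e-03,  9.63362601e-01,  2.68199188e-01,
        -6.82772368e+01],
       [ 0.00000000e+00,  0.00000000e+00,  0.00000000e+00,
         1.00000000e+00]])}
```

View pics/scene0.png

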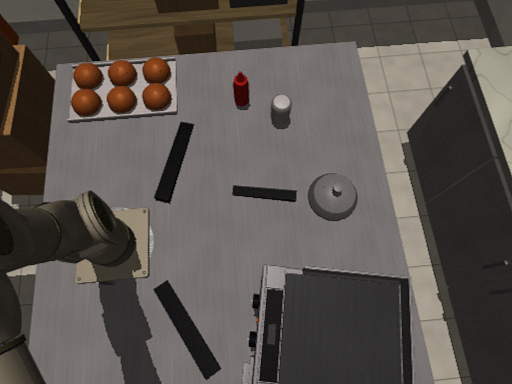

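View pics/top0.png

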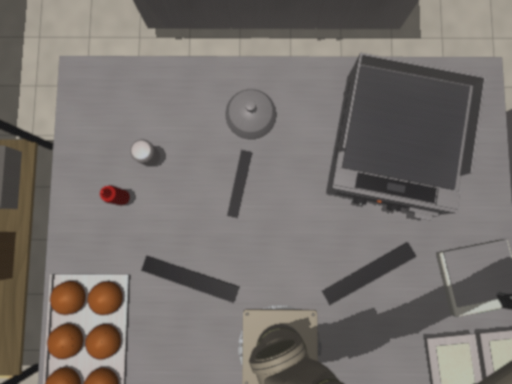

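The smallest shim (about 67 px, so about 220 mm) is at px (240,184) in the top view and px (265,193) in the scene view. The griddle's front-left corner is near px (333,190) in the top view. Next I'll measure both.

```bash
cat > h.py <<'E'
from plant import *
import cv2,numpy as np
def cloud(n,d):
    c=calibration(n);K=c["mtx"];v,u=np.mgrid[0:384,0:512]
    X=np.stack([(u-K[0,2])/K[0,0]*d,(v-K[1,2])/K[1,1]*d,d],-1)
    return (X-c["t"])@c["R"]
def ray(n,u,v,z):
    c=calibration(n);K=c["mtx"];r=c["R"].T@np.array([(u-K[0,2])/K[0,0],(v-K[1,2])/K[1,1],1]);o=-c["R"].T@c["t"]
    return o+r*(z-o[2])/r[2]
E
python3 - <<'E'
from h import *
import numpy as np
np.set_printoptions(precision=1,suppress=True)
for n in("scene","top"):
    d=np.load(f"pics/{n}0.npy");p=np.load(f"pics/{n}0rgb.npy").astype(int);P=cloud(n,d)
    x0,x1,y0,y1=(225,305,180,208) if n=="scene" else (222,258,145,222)
    m=np.zeros(d.shape,np.uint8);m[y0:y1,x0:x1]=(p[y0:y1,x0:x1].sum(-1)<150)
    k,l,st,_=cv2.connectedComponentsWithStats(m);i=1+np.argmax(st[1:,4]);m=(l==i)
    Q=P[m];Q=Q[Q[:,2]>-50]
    rect=cv2.minAreaRect(np.argwhere(m)[:,::-1].astype(np.float32));print(n,m.sum(),rect)
    box=cv2.boxPoints(rect)
    for b in box: print(b,ray(n,*b,5))
    c=Q.mean(0);U,S,V=np.linalg.svd(Q[:,:2]-c[:2],full_matrices=False);t=(Q[:,:2]-c[:2])@V[0]
    print(c,V[0],t.min(),t.max(),np.degrees(np.arctan2(V[0,1],V[0,0])))
    for a in range(-120,120,30):
        s=(t>=a)&(t<a+30)
        if s.any():print(a,np.median(Q[s,2]),s.sum(),Q[s].mean(0))
    # counter height
    g=P[(abs(P[...,0]-450)<40)&(abs(P[...,1]-20)<40)];print("counter",np.median(g[:,2]))
    g=(abs(P[...,2]-184)<12)&(P[...,0]>300)
    print("rim",g.sum());
    im=np.load(f"pics/{n}0rgb.npy")[:,:,::-1].copy();im[g]=(0,255,0);im[m]=(0,0,255)
    c=im[40:230,310:510] if n=="top" else im[250:384,220:420]
    cv2.imwrite(f"pics/{n}_g.png",cv2.resize(c,None,fx=3.0,fy=3.0,interpolation=0))
E
```

```text
scene 654 ((264.00634765625, 193.42051696777344), (62.8392448425293, 11.124459266662598), 4.573921203613281)
[232.2 196.5] [402.6 128.3   5. ]
[233.1 185.4] [408.8 168.6   5. ]
[295.8 190.4] [623.2 129.4   5. ]
[294.9 201.5] [614.8  89.7   5. ]
[515.1 126.6  14.1] [ 1.  -0.2] -112.99863639188295 105.00745459098863 -13.090632808000112
-120 2.8669805834006232 62 [416.9 150.7   2.8]
-90 4.957711613156159 83 [442.2 144.5   4.7]
-60 6.366165928158272 85 [471.4 138.1   6.4]
-30 8.294039941774425 92 [501.1 131.7   7.9]
0 10.440753105610092 92 [527.3 111.9  48.3]
30 12.069771245516124 92 [559.  118.7  11.4]
60 13.512744426895377 101 [589.1 112.7  12.5]
90 14.921093150036324 47 [610.5 106.3  13.7]
counter 0.48667367812036577
rim 16183Traceback (most recent call last):
  File "<stdin>", line 8, in <module>
    return _wrapfunc(a, 'argmax', axis=axis, out=out, **kwds)
    return bound(*args, **kwds)
ValueError: attempt to get argmax of an empty sequence
```

```bash
python3 - <<'E'
from h import *
np.set_printoptions(precision=1,suppress=True)
for n in("scene","top"):
    d=np.load(f"pics/{n}0.npy");p=np.load(f"pics/{n}0rgb.npy").astype(int);P=cloud(n,d)
    x0,x1,y0,y1=(225,305,180,208) if n=="scene" else (222,258,145,222)
    th=150 if n=="scene" else 200
    m=np.zeros(d.shape,np.uint8);m[y0:y1,x0:x1]=(p[y0:y1,x0:x1].sum(-1)<th)
    k,l,st,_=cv2.connectedComponentsWithStats(m);i=1+np.argmax(st[1:,4]);m=(l==i)
    rect=cv2.minAreaRect(np.argwhere(m)[:,::-1].astype(np.float32));print(n,m.sum(),rect)
    for b in cv2.boxPoints(rect): print(b,ray(n,*b,0))
    Q=P[m];Q=Q[abs(Q[:,2])<40]
    c=Q.mean(0);U,S,V=np.linalg.svd(Q[:,:2]-c[:2],full_matrices=False);t=(Q[:,:2]-c[:2])@V[0]
    print(c,V[0],t.min(),t.max(),np.degrees(np.arctan2(V[0,1],V[0,0])))
    for a in range(-120,120,30):
        s=(t>=a)&(t<a+30)
        if s.any():print(a,np.median(Q[s,2]),s.sum(),Q[s].mean(0))
    g=P[(abs(P[...,0]-450)<30)&(abs(P[...,1]-20)<30)];print("counter",np.median(g[:,2]))
    im=np.load(f"pics/{n}0rgb.npy")[:,:,::-1].copy()
    g=(abs(P[...,2]-184)<8)&(P[...,0]>300);im[g]=(0,200,0)
    g=(abs(P[...,2]-235)<8)&(P[...,0]>300);im[g]=(200,0,0);im[m]=(0,0,255)
    q=im[40:230,310:510] if n=="top" else im[250:384,220:420]
    cv2.imwrite(f"pics/{n}_g.png",cv2.resize(q,None,fx=3.0,fy=3.0,interpolation=0))
    H=P[(P[...,2]>20)&(P[...,2]<260)&(P[...,0]>350)]
    print(np.histogram(H[H[:,1]<0][:,2],bins=range(0,270,10))[0])
E
```

```text
scene 654 ((264.00634765625, 193.42051696777344), (62.8392448425293, 11.124459266662598), 4.573921203613281)
[232.2 196.5] [402.5 130.    0. ]
[233.1 185.4] [408.7 170.5   0. ]
[295.8 190.4] [624.  131.2   0. ]
[294.9 201.5] [615.6  91.2   0. ]
[515.4 128.4   8.8] [ 1.  -0.2] -112.80705320870996 104.97957502600306 -12.546982859046594
-120 2.8669805834006232 62 [416.9 150.7   2.8]
-90 4.905319583130826 84 [442.4 144.3   4.7]
-60 6.38301621267534 84 [471.6 138.2   6.5]
-30 8.294039941774425 92 [501.1 131.7   7.9]
0 10.264760861174071 89 [530.2 125.   10.2]
30 12.125204086549015 93 [559.1 118.6  11.5]
60 13.494602481043037 99 [589.2 112.9  12.4]
90 15.000051542134933 48 [610.3 106.3  13.8]
counter 0.5937731113778807
[    0     0     0     0     0     0     0     0     0     0     4     2
    72   277    93    83    14  2589 13510   233   227   219   225   609
     0     0]
top 537 ((239.2352752685547, 183.44117736816406), (8.677218437194824, 64.31988525390625), 12.52880859375)
[228.  213.9] [411.9 166.8   0. ]
[242.  151.1] [618.5 123.7   0. ]
[250.4 153. ] [612.3  95.8   0. ]
[236.5 215.8] [405.9 139.4   0. ]
[512.8 130.4   9. ] [-1.   0.2] -101.74426261509169 106.34663479452317 167.94277568299913
-120 14.872789798001204 32 [606.5 109.6  15.2]
-90 13.798486658583467 80 [586.4 115.1  13.8]
-60 12.285338860516854 81 [556.7 120.8  12. ]
-30 9.665223314609277 79 [527.5 127.4   9.7]
0 8.35446723873117 75 [498.3 133.5   8.1]
30 6.097762293119907 75 [468.8 139.4   6.6]
60 3.8639404092178853 72 [439.6 146.5   4.2]
90 2.1490085234700893 41 [416.7 150.6   2.1]
counter -0.23315246020510702
[    0     0     0     0     0     0     7    74    57    83    90   104
   210   328   176   228   180  2621 13128   434   412   443   463   828
     0     0]
```

View pics/top_g.png

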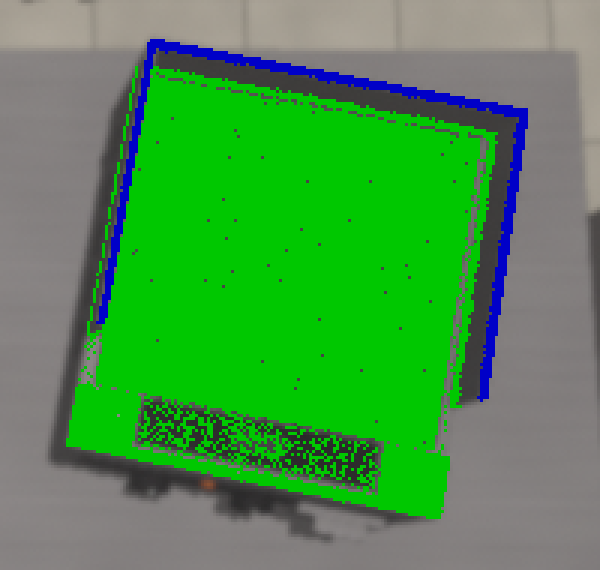

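View pics/scene_g.png

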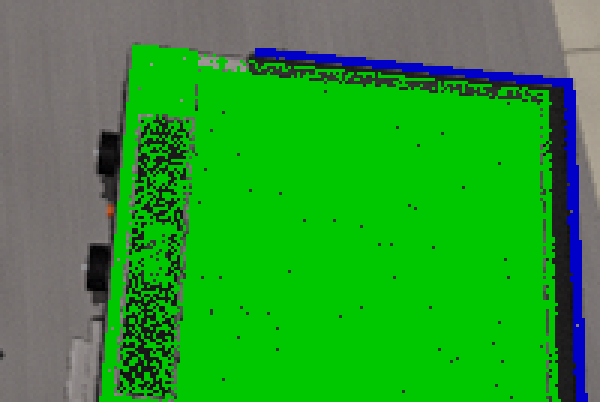

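```bash
python3 - <<'E'
from h import *
np.set_printoptions(precision=1,suppress=True)
for n in("top","scene"):
    d=np.load(f"pics/{n}0.npy");P=cloud(n,d)
    m=(P[...,2]>224)&(P[...,2]<246)&(P[...,0]>350)&(P[...,1]<50)
    Q=P[m]
    r=(P[...,2]>176)&(P[...,2]<192)&(P[...,0]>350)&(P[...,1]<50);R=P[r]
    for yaw in np.radians(np.arange(-12,-4,.5)):
        c,s=np.cos(yaw),np.sin(yaw)
        a=np.vstack([Q,R])[:,:2]@np.array([[c,-s],[s,c]])
        lo=np.percentile(a,.3,axis=0);hi=np.percentile(a,99.7,axis=0)
        q=Q[:,:2]@np.array([[c,-s],[s,c]])
        f=R[:,:2]@np.array([[c,-s],[s,c]])
        # sharpness: left edge std
        # front edge: per y-bin min x
        b=np.floor(f[:,1]/10);fe=np.array([f[b==k,0].min() for k in np.unique(b) if (b==k).sum()>20])
        b=np.floor(q[:,1]/10);be=np.array([q[b==k,0].max() for k in np.unique(b) if (b==k).sum()>2])
        b=np.floor(q[:,0]/10);le=np.array([q[b==k,1].max() for k in np.unique(b) if (b==k).sum()>1])
        sl=lambda e:np.polyfit(np.arange(len(e)),e,1)[0]/10
        print(n,round(np.degrees(yaw),1),"front",np.median(fe),fe.std(),sl(fe),"back",np.median(be),be.std(),"left",np.median(le),le.std(),np.median(Q[:,2]),np.median(R[:,2]))
E
```

```text
top -12.0 front 496.7417789151149 1.5413249006454248 -0.013695184981624914 back 875.3599386569982 2.6951051761647675 left -30.435005156502513 1.0935739086531426 232.8336123255276 184.02207366127567
top -11.5 front 494.85437677910045 0.6797086671237927 -0.00432752847809856 back 873.3976065831592 1.1137982278297038 left -37.09060249067338 0.48998582710836897 232.8336123255276 184.02207366127567
top -11.0 front 492.789153719753 0.7225175753892218 0.0038601972513763044 back 871.402728762683 1.012744264269477 left -43.533464855886365 0.5678190806835537 232.8336123255276 184.02207366127567
top -10.5 front 491.0195101840843 1.4007331218553083 0.012314956368654874 back 869.819882367339 19.86522991188433 left -49.884883126938185 1.1443572379222486 232.8336123255276 184.02207366127567
top -10.0 front 488.6659066401951 2.280723300045636 0.02120575275359366 back 867.9564298214848 2.4206176561718915 left -56.310940907579415 1.8162545696601864 232.8336123255276 184.02207366127567
top -9.5 front 486.76523660559883 47.69269549376221 -0.09788133508721443 back 865.6548214896839 40.2847563058997 left -
[... 4442 characters left out ...]
.1868808597167 45.693384927054375 left -108.96738443252815 7.424939867601993 234.11105257880678 184.78324078015325
scene -5.5 front 476.89328725924065 8.778005314049945 0.10107090249985233 back 854.5162161057956 36.50341031896208 left -115.32088353601935 8.09094358780917 234.11105257880678 184.78324078015325
scene -5.0 front 474.77081598361144 9.090117267817341 0.10829024884237437 back 851.7117672565666 50.868776578971286 left -121.78221501074833 8.942152924713 234.11105257880678 184.78324078015325
scene -4.5 front 472.5710543008745 10.399660285469926 0.11984767191796826 back 848.5512564658839 41.011768135700855 left -128.12690185376653 9.645745207443133 234.11105257880678 184.78324078015325
```

```bash
cat >> h.py <<'E'
from scipy.spatial.transform import Rotation as Ro
def st():
    s=read_state();R=Ro.from_euler("xyz",s["orientation"]).as_matrix()
    return s,R
def show():
    np.set_printoptions(precision=2,suppress=True)
    s,R=st();print("t",round(s["clock"],2),"tcp",s["tool_pos"],"F",s["force"],"T",s["ft_torque"],"w",round(float(s["grip_width"]),3),"q",s["q"]);print("xyz axes",R[:,0],R[:,1],R[:,2],"yaw of y,z",np.degrees([np.arctan2(R[1,1],R[0,1]),np.arctan2(R[1,2],R[0,2])]))
    return s,R
def go(x,y,z,ydeg):
    # relative shift in tool axes and turn about tool x (tool down): y axis to heading ydeg
    s,R=show();print("shift tool",R.T@(np.array([x,y,z])-s["tool_pos"]))
    a=np.radians(ydeg);X=np.array([0,0,-1.]);Y=np.array([np.cos(a),np.sin(a),0]);T=np.stack([X,Y,np.cross(X,Y)],1)
    print("rotvec tool",Ro.from_matrix(R.T@T).as_rotvec())
E
python3 -c "from h import *;show()"
```

```text
t 0.1 tcp [ 210.58 -588.21  303.21] F [0.31 1.05 0.08] T [ 0.05 -0.03 -0.03] w 0.999 q [ 1.2   0.33 -0.06  1.46  0.02  1.35 -0.09]
xyz axes [-0.  0. -1.] [ 0.34 -0.94 -0.  ] [-0.94 -0.34  0.  ] yaw of y,z [ -70.3 -160.3]
```

```bash
python3 - <<'E'
from h import *
np.set_printoptions(precision=1,suppress=True)
for n in("scene","top"):
    P=cloud(n,np.load(f"pics/{n}0.npy"))
    for z0,z1 in((30,60),(60,80),(80,110)):
        m=(P[...,2]>z0)&(P[...,2]<z1)&(abs(P[...,0]-745)<110)&(abs(P[...,1]-90)<110);Q=P[m];print(n,z0,Q.min(0),Q.max(0))
from h import go
go(597,112,200,-102.3)
E
```

```text
scene 30 [671.6  20.4  30.1] [820.4 171.   60. ]
scene 60 [699.5  49.1  60. ] [790.5 142.   76.3]
scene 80 [729.9  80.7  89.2] [761.7 110.4 102.4]
top 30 [667.7  22.8  30.1] [814.9 172.1  60. ]
top 60 [696.1  49.2  60. ] [787.1 141.3  75. ]
top 80 [725.7  83.5  85.9] [756.2 111.5 103.8]
t 0.1 tcp [ 210.58 -588.21  303.21] F [0.31 1.05 0.08] T [ 0.05 -0.03 -0.03] w 0.999 q [ 1.2   0.33 -0.06  1.46  0.02  1.35 -0.09]
xyz axes [-0.  0. -1.] [ 0.34 -0.94 -0.  ] [-0.94 -0.34  0.  ] yaw of y,z [ -70.3 -160.3]
shift tool [ 103.82 -528.88 -599.82]
rotvec tool [0.56 0.   0.  ]
```

```bash
python3 -m inch '[[0,0,0,0,-26,-30,-1],[0,0,0,0,-26,-30,-1],[0,0,0,0,-26,-30,-1],[0,0,0,0,-26,-30,-1],[0,0,0,0,-26,-30,-1],[0,0,0,0,-26,-30,-1],[0,0,0,0,-26,-30,-1],[0,0,0,0,-26,-30,-1],[0,0,0,0,-26,-30,-1],[0,0,0,0,-26,-30,-1]]'
python3 -c "from h import *;go(597,112,200,-102.3)"
```

```text
clock: 0.93
tool_pos: [405.9, -240.6, 303.8]
orientation: [0.687, 1.57, -2.111]
force: [1.5, -0.4, 0.1]
grip_width: 1.0
t 0.93 tcp [ 405.85 -240.63  303.83] F [ 1.52 -0.43  0.09] T [ 0.   -0.05 -0.01] w 1.0 q [ 0.82  0.01 -0.38  1.83  0.01  1.3  -0.79]
xyz axes [-0. -0. -1.] [ 0.34 -0.94  0.  ] [-0.94 -0.34  0.  ] yaw of y,z [ -70.31 -160.31]
shift tool [ 103.69 -267.64 -298.81]
rotvec tool [ 0.56  0.   -0.  ]
```

```bash
python3 -m inch '[[0,0,0,0,-26,-30,-1],[0,0,0,0,-26,-30,-1],[0,0,0,0,-26,-30,-1],[0,0,0,0,-26,-30,-1],[0,0,0,0,-26,-30,-1],[0,0,0,0,-26,-30,-1],[0,0,0,0,-26,-30,-1],[0,0,0,0,-26,-30,-1],[0,0,0,0,-26,-29,-1]]' 
python3 -m inch '[[0,0,0,20,-27,-28,-1],[0.11,0,0,20,0,0,-1],[0.11,0,0,20,0,0,-1],[0.11,0,0,20,0,0,-1],[0.11,0,0,10,0,0,-1],[0.12,0,0,10,0,0,-1]]'
python3 - <<'E'
from h import *
go(597,112,75,-102.3)
p,d=camera("wrist");cv2.imwrite("pics/w1.png",p[:,:,::-1]);np.save("pics/w1d.npy",d);np.save("pics/w1.npy",p)
E
```

```text
clock: 1.68
tool_pos: [580.5, 70.1, 303.6]
orientation: [0.06, 1.57, -2.739]
force: [0.1, -0.5, 0.2]
grip_width: 0.999
clock: 2.18
tool_pos: [595.8, 101.5, 203.1]
orientation: [0.385, 1.569, -2.978]
force: [0.2, -0.3, -0.3]
grip_width: 1.001
t 2.18 tcp [595.76 101.49 203.07] F [ 0.22 -0.34 -0.29] T [ 0.02 -0.03 -0.05] w 1.001 q [ 0.2   0.42 -0.55  1.62  0.23  1.18 -2.2 ]
xyz axes [-0. -0. -1.] [-0.22 -0.98  0.  ] [-0.98  0.22  0.  ] yaw of y,z [-102.68  167.32]
shift tool [128.07 -10.63   0.83]
rotvec tool [-0.01  0.   -0.  ]
```

View pics/w1.png

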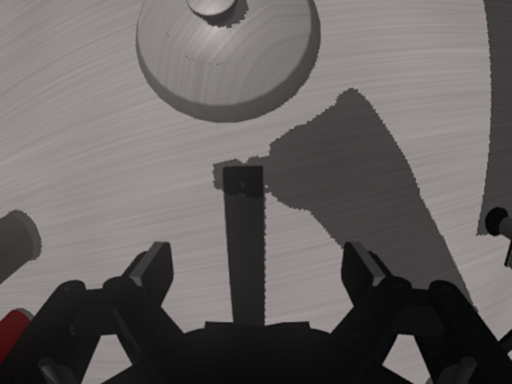

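The heel's top edge is at px (223–263, 195) and the shim runs down to px (248, 325), lying left of the line between the fingers. That means moving about −10 mm in tool y, which agrees with the overhead estimate. I'll check it with rays from the wrist camera.

```bash
cat >> h.py <<'E'
def wray(u,v,z,s,R):
    c=calibration("wrist");K=c["mtx"];a=np.array([u-K[0,2],v-K[1,2]])/K[0,0];r=np.hypot(*a)
    dc=np.array([*(a/r*np.sin(r)),np.cos(r)]);M=c["mount"]
    o=s["tool_pos"]+R@M[:3,3];w=R@M[:3,:3]@dc
    return o+w*(z-o[2])/w[2]
E
python3 - <<'E'
from h import *
s,R=st()
p=np.load("pics/w1.npy").astype(int).sum(-1)
for v in (175,185,200,215,240,270,300):
    r=p[v,215:285];print(v,r[::3])
for u,v in((224,195),(262,195),(223,167),(263,167)):print(u,v,wray(u,v,16,s,R),wray(u,v,0,s,R))
E
```

```text
175 [218 226 223 101 103  98  96  94  88  93  89  84  83  84  81  74 170 201
 198 198 197 200 196 199]
185 [208 208 212 101  99  99  92  92  90 119  88  83  80  78  79  80 136 343
 194 199 197 200 201 203]
200 [427 428 424 245 126 129 124 122 121 120 120 114 108 107 109 103 145 371
 423 419 416 226 190 196]
215 [422 427 429 336 128 126 122 120 115 114 113 111 109 112 111 108 127 391
 428 426 431 423 419 414]
240 [421 423 422 428 168 125 122 116 119 116 113 114 110 106 109 114 118 430
 421 425 434 429 430 431]
270 [421 424 425 422 418 108 120 119 116 112 113 111 109 110 113 109 119 432
 422 422 419 420 422 427]
300 [427 429 431 433 433 379 105 111 107 102 102 102 101 101 101 101  97 453
 428 424 426 427 423 427]
224 195 [599.99840688 129.77670253  16.        ] [596.11467442 132.54713406   0.        ]
262 195 [592.24698576  96.70450262  16.        ] [587.87754548  97.402614     0.        ]
223 167 [624.77790915 124.20387274  16.        ] [622.44687236 126.62510804   0.        ]
263 167 [616.70742304  90.20074146  16.        ] [613.87068566  90.491324     0.        ]
```

```bash
python3 -m inch '[[0,0,0,20,-10,0,-1],[0,0,0,30,0,0,-1],[0,0,0,30,0,0,-1],[0,0,0,25,0,0,-1],[0,0,0,15,0,0,-1],[0,0,0,7,0,0,-1],[0,0,0,0,0,0,-1],[0,0,0,0,0,0,-1]]' 
python3 -m inch '[[0,0,0,0,0,0,1],[0,0,0,0,0,0,1],[0,0,0,0,0,0,1],[0,0,0,0,0,0,1],[0,0,0,0,0,0,1],[0,0,0,0,0,0,1],[0,0,0,0,0,0,1],[0,0,0,0,0,0,1],[0,0,0,0,0,0,1],[0,0,0,0,0,0,1]]' 40
python3 - <<'E'
from h import *
show()
p,d=camera("wrist");cv2.imwrite("pics/w2.png",p[:,:,::-1])
E
```

```text
clock: 2.9
tool_pos: [598.8, 111.6, 78.6]
orientation: [-2.554, 1.57, 0.373]
force: [0.4, 0.2, 0.6]
grip_width: 0.998
clock: 3.73
tool_pos: [598.9, 111.5, 78.8]
orientation: [-2.958, 1.57, -0.032]
force: [-1.4, -0.9, 5.8]
grip_width: 0.405
t 3.73 tcp [598.92 111.53  78.78] F [-1.36 -0.91  5.79] T [-0.11  0.31 -0.  ] w 0.405 q [ 0.14  0.57 -0.51  1.69  0.33  0.96 -2.28]
xyz axes [ 0. -0. -1.] [-0.21 -0.98 -0.  ] [-0.98  0.21 -0.  ] yaw of y,z [-102.38  167.62]
```

View pics/w2.png

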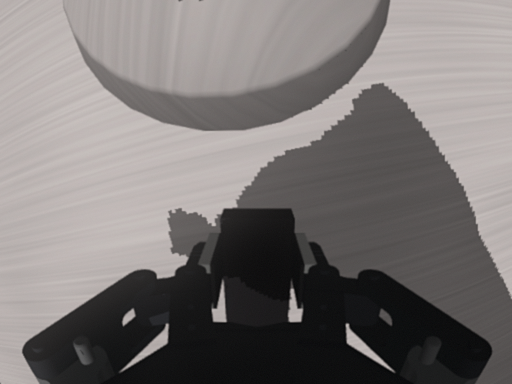

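```bash
python3 -m inch '[[0,0,0,-10,0,0,1],[0,0,0,-20,0,0,1],[-0.12,0,0,0,0,0,1],[-0.12,0,0,0,0,0,1],[-0.12,0,0,0,0,0,1],[-0.12,0,0,0,0,0,1],[-0.12,0,0,0,0,0,1],[-0.12,0,0,0,0,0,1],[-0.12,0,0,0,0,0,1]]' 
python3 -m inch '[[-0.12,0,0,0,0,0,1],[-0.12,0,0,0,0,0,1],[-0.12,0,0,0,0,0,1],[-0.12,0,0,0,0,0,1],[-0.12,0,0,0,0,0,1],[-0.12,0,0,0,0,0,1],[-0.03,0,0,0,0,0,1],[0,0,0,0,0,0,1]]' 
python3 - <<'E'
from h import *
go(552.5,87.4,108,-11.25)
E
```

```text
clock: 4.53
tool_pos: [598.5, 111.3, 108.5]
orientation: [1.903, 1.57, -0.609]
force: [-0.5, -0.0, -0.4]
grip_width: 0.406
clock: 5.2
tool_pos: [598.6, 111.2, 108.3]
orientation: [1.382, 1.571, -0.385]
force: [-0.6, -0.8, -1.5]
grip_width: 0.411
t 5.2 tcp [598.57 111.16 108.31] F [-0.55 -0.79 -1.5 ] T [ 0.01 -0.04  0.03] w 0.411 q [ 0.37  0.63 -0.83  1.67  0.52  1.08 -0.81]
xyz axes [ 0. -0. -1.] [ 0.98 -0.19  0.  ] [-0.19 -0.98  0.  ] yaw of y,z [ -11.22 -101.22]
shift tool [  0.3  -40.56  32.27]
rotvec tool [ 0.  0. -0.]
```

```bash
python3 -m inch '[[0,0,0,0,-20,16,1],[0,0,0,0,-20.5,16,1],[0,0,0,0,0,0,1],[0,0,0,0,0,0,1]]' 
python3 - <<'E'
from h import *
go(552.5,87.4,108,-11.25)
for n in("top","scene","wrist"):
    p,d=camera(n);cv2.imwrite(f"pics/{n}3.png",p[:,:,::-1]);np.save(f"pics/{n}3.npy",p);np.save(f"pics/{n}3d.npy",d)
    if n=="top":cv2.imwrite("pics/top3c.png",cv2.resize(p[120:320,180:400,::-1],None,fx=3,fy=3))
    if n=="scene":cv2.imwrite("pics/scene3c.png",cv2.resize(p[160:384,180:400,::-1],None,fx=2.6,fy=2.6))
E
```

```text
clock: 5.53
tool_pos: [551.9, 87.0, 108.2]
orientation: [0.234, 1.569, -1.536]
force: [1.2, 0.9, -0.6]
grip_width: 0.407
t 5.53 tcp [551.93  86.98 108.22] F [ 1.21  0.87 -0.61] T [ 0.09 -0.08 -0.02] w 0.407 q [ 0.47  0.54 -0.87  1.8   0.48  1.02 -0.79]
xyz axes [ 0. -0. -1.] [ 0.98 -0.2   0.  ] [-0.2  -0.98  0.  ] yaw of y,z [ -11.43 -101.43]
shift tool [ 0.22  0.48 -0.53]
rotvec tool [-0.  0. -0.]
```

View pics/top3c.png

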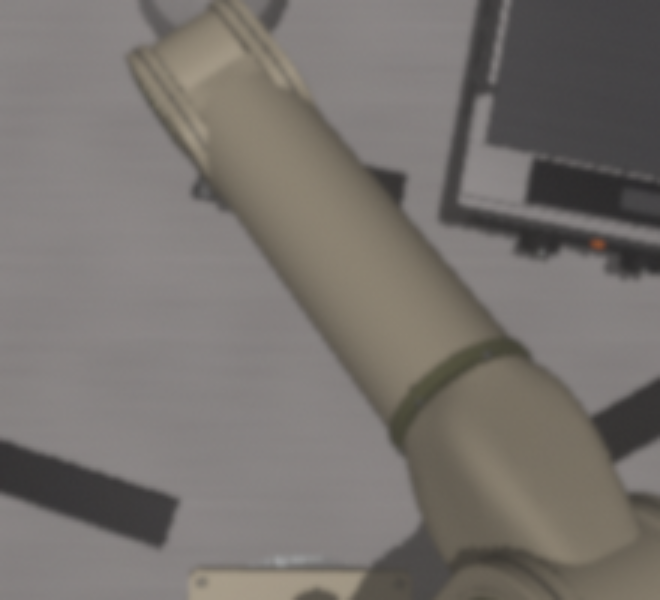

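View pics/scene3c.png

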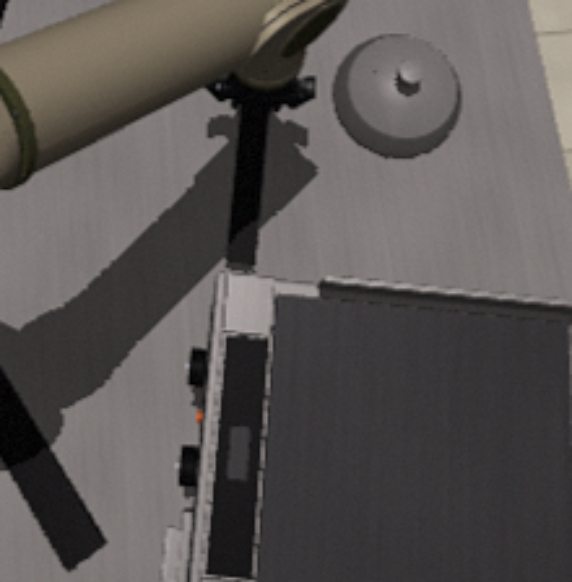

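View pics/wrist3.png

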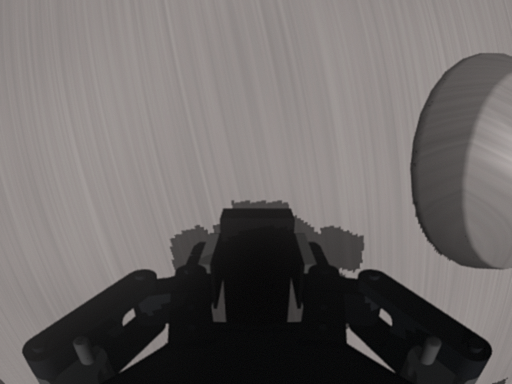

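```bash
python3 - <<'E'
from h import *
np.set_printoptions(precision=1,suppress=True)
p=np.load("pics/top3.npy").astype(int).sum(-1)
print(p[172:196,303:322])
d=np.load("pics/top3d.npy");P=cloud("top",d)
Q=P[(P[...,2]>12)&(P[...,2]<45)&(P[...,0]>480)&(P[...,0]<545)&(P[...,1]>-130)&(P[...,1]<-40)]
print("top",len(Q),Q.min(0),Q.max(0),Q.mean(0)); print(Q[::3])
d=np.load("pics/scene3d.npy");P=cloud("scene",d)
m=(P[...,2]>12)&(P[...,2]<60)&(P[...,0]>480)&(P[...,0]<580)&(P[...,1]>-130)&(P[...,1]<60)
Q=P[m]
for y in range(-120,60,20):
    q=Q[(Q[:,1]>y)&(Q[:,1]<y+20)]
    if len(q):print(y,len(q),q.min(0),q.max(0),q.mean(0))
E
```

```text
[[384 387 387 386 387 387 385 389 388 388 387 386 386 387 387 387 386 386
  385]
 [377 380 385 385 387 388 387 388 389 390 387 387 387 387 387 387 387 387
  387]
 [342 351 366 378 378 382 381 387 388 387 390 388 389 389 386 388 387 390
  389]
 [271 293 315 330 338 348 360 369 374 380 380 387 388 389 390 389 392 392
  392]
 [216 220 233 248 261 281 299 317 330 337 349 361 375 387 392 391 389 392
  390]
 [213 192 179 183 189 204 218 231 245 258 279 305 345 375 388 388 389 392
  391]
 [231 204 180 166 167 165 170 172 177 186 207 240 303 357 382 387 388 390
  388]
 [252 229 200 174 161 160 159 159 159 162 170 207 281 348 381 389 389 388
  387]
 [268 248 223 193 169 163 162 160 159 159 166 213 295 357 382 387 387 387
  387]
 [277 264 244 216 191 170 164 158 157 158 174 236 321 367 384 385 385 384
  385]
 [287 274 260 243 213 184 169 160 161 159 179 248 330 376 383 385 383 382
  385]
 [296 287 275 258 240 208 184 166 161 163 180 256 337 378 388 385 388 385
  386]
 [304 296 286 272 258 234 205 180 165 164 189 260 341 380 388 386 388 387
  388]
 [312 303 292 282 269 253 230 199 174 169 193 2
[... 1497 characters left out ...]
.2 -100.9   32.4]
 [ 503.4  -98.1   29.6]
 [ 499.6  -97.4   34.4]
 [ 496.7 -100.9   31.8]]
-120 28 [ 497.5 -109.9   27. ] [ 532.6 -100.1   35.7] [ 518.8 -103.8   31.7]
-100 70 [497.7 -99.8  29. ] [534.6 -80.4  38.9] [517.2 -89.9  32.7]
-80 73 [503.  -79.5  27.9] [540.  -60.1  38.8] [521.7 -70.2  33.7]
-60 72 [508.4 -60.   30.5] [545.6 -40.4  42.7] [526.3 -49.9  35. ]
-40 71 [510.4 -39.6  32.3] [547.9 -20.4  41.5] [530.1 -30.1  36.5]
-20 70 [515.9 -19.8  33. ] [553.2  -0.4  44.5] [533.8  -9.8  38.1]
0 67 [521.1   0.1  33. ] [555.8  19.8  45. ] [538.3  10.   38.9]
20 67 [523.4  20.   35.5] [561.4  39.3  45.3] [542.6  29.7  40.7]
40 69 [528.7  40.   35.4] [563.9  59.7  49.3] [546.4  49.9  41.8]
```

```bash
python3 -m inch '[[-0.004,0,0,10,1,0,1],[0,0,0,10,0,0,1],[0,0,0,6,0,0,1],[0,0,0,2,0,0,1],[0,0,0,0,0,0,1],[0,0,0,0,0,0,1]]' 
python3 - <<'E'
from h import *
show()
E
```

```text
clock: 6.18
tool_pos: [553.3, 88.0, 79.2]
orientation: [-1.552, 1.57, 2.967]
force: [0.5, 0.6, -0.6]
grip_width: 0.407
t 6.18 tcp [553.3   87.97  79.2 ] F [ 0.51  0.61 -0.63] T [ 0.06 -0.03 -0.02] w 0.407 q [ 0.44  0.58 -0.84  1.81  0.52  0.98 -0.81]
xyz axes [-0.  0. -1.] [ 0.98 -0.19 -0.  ] [-0.19 -0.98  0.  ] yaw of y,z [ -11.05 -101.05]
```

```bash
python3 -m inch '[[0,0,0,0.6,0,0,1],[0,0,0,0,0,0,1],[0,0,0,0,0,0,1]]'; python3 -m inch '[[0,0,0,0.6,0,0,1],[0,0,0,0,0,0,1],[0,0,0,0,0,0,1]]'
python3 - <<'E'
from h import *
show()
E
```

```text
clock: 6.43
tool_pos: [553.4, 87.8, 79.1]
orientation: [-1.45, 1.571, 3.069]
force: [-0.0, 0.3, -1.9]
grip_width: 0.405
clock: 6.68
tool_pos: [553.5, 87.8, 78.8]
orientation: [1.0, 1.571, -0.763]
force: [-1.1, 0.3, 2.1]
grip_width: 0.402
t 6.68 tcp [553.51  87.76  78.78] F [-1.14  0.33  2.11] T [-0.02  0.29  0.03] w 0.402 q [ 0.44  0.58 -0.84  1.81  0.52  0.98 -0.81]
xyz axes [ 0. -0. -1.] [ 0.98 -0.19  0.  ] [-0.19 -0.98  0.  ] yaw of y,z [ -11.06 -101.06]
```

```bash
python3 - <<'E'
from h import *
np.set_printoptions(precision=1,suppress=True)
for n in("scene","top"):
    p,d=camera(n);P=cloud(n,d);s=p.astype(int).sum(-1)
    if n=="scene":cv2.imwrite("pics/scene4c.png",cv2.resize(p[160:320,200:360,::-1],None,fx=3.7,fy=3.7))
    m=(abs(P[...,2]-7)<14)&(P[...,0]>480)&(P[...,0]<590)&(P[...,1]>-118)&(P[...,1]<60)&(s<(110 if n=="scene" else 200))
    k,l,stt,_=cv2.connectedComponentsWithStats(m.astype(np.uint8));m=l==1+np.argmax(stt[1:,4])
    Q=P[m];pts=[]
    for y in range(-120,60,20):
        q=Q[(Q[:,1]>y)&(Q[:,1]<y+20)]
        if len(q)>10:print(n,y,len(q),q.min(0),q.max(0),q.mean(0))
print(show()[0]["clock"])
E
```

```text
scene -120 23 [ 501.4 -108.7   -1.3] [ 530.6 -100.2    7.4] [ 518.3 -103.9    3. ]
scene -100 62 [501.8 -99.6  -2.1] [536.5 -80.    9.4] [518.1 -89.9   3.4]
scene -80 65 [504.  -79.8  -2.2] [538.9 -60.1   8.8] [520.8 -70.3   4.4]
scene -60 68 [506.5 -59.8   0.2] [544.2 -40.1  11.2] [526.5 -50.3   5.7]
scene -40 73 [511.2 -39.8   0.7] [549.7 -20.1  15.2] [530.  -29.7   7.2]
scene -20 64 [516.9 -19.8   4.1] [551.9  -0.3  13.7] [534.6  -9.7   8.8]
scene 0 67 [519.7   0.   -2.1] [558.  20.  15.] [538.3  10.2   9.7]
scene 20 65 [524.7  20.7   3.7] [560.4  39.9  19. ] [542.5  30.   11.2]
scene 40 64 [527.9  40.6  -4.1] [565.7  59.5  18. ] [546.4  50.   11.8]
top -100 19 [513.1 -99.   -6.1] [530.  -82.1   6. ] [523.8 -92.8   1.6]
t 6.78 tcp [553.52  87.76  78.77] F [-1.03 -0.81  2.88] T [-0.    0.27 -0.01] w 0.404 q [ 0.44  0.58 -0.84  1.81  0.52  0.98 -0.81]
xyz axes [ 0. -0. -1.] [ 0.98 -0.19  0.  ] [-0.19 -0.98  0.  ] yaw of y,z [ -11.06 -101.06]
6.7833
```

View pics/scene4c.png

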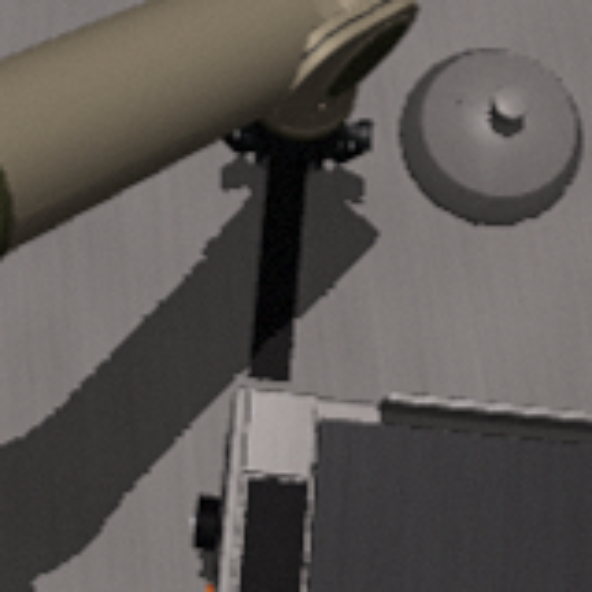

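```bash
python3 -m inch '[[0,0,0,0,0,5,1],[0,0,0,0,0,8,1],[0,0,0,0,0,10,1],[0,0,0,0,0,10,1],[0,0,0,0,0,10,1],[0,0,0,0,0,8,1],[0,0,0,0,0,5,1],[0,0,0,0,0,2,1],[0,0,0,0,0,2,1],[0,0,0,0,0,2,1],[0,0,0,0,0,2,1],[0,0,0,0,0,2,1]]'
cat >> h.py <<'E'
def push():
    s,R=show();print("push force",-s["force"]@R[:,2],"lat",s["force"]@R[:,1])
    a=np.array([502.2,-165.7]);print("grip to foot along",(a-s["tool_pos"][:2])@R[:2,2],"lat",(a-s["tool_pos"][:2])@R[:2,1])
E
python3 -c "from h import *;push()"
```

```text
clock: 7.78
tool_pos: [540.9, 23.4, 78.8]
orientation: [2.5, 1.57, 0.737]
force: [2.1, 3.6, 4.1]
grip_width: 0.404
t 7.78 tcp [540.88  23.36  78.77] F [2.13 3.57 4.11] T [ 0.6  -0.12  0.03] w 0.404 q [ 0.57  0.55 -0.84  1.86  0.5   0.95 -0.69]
xyz axes [ 0.  0. -1.] [ 0.98 -0.19  0.  ] [-0.19 -0.98 -0.  ] yaw of y,z [ -11.02 -101.02]
push force 3.9080676911791183 lat 1.410741936758019
grip to foot along 192.9652376016081 lat -1.8425889783314275
```

```bash
python3 -m inch '[[0,0,0,-0.5,0,0,1],[0,0,0,0,0,0,1],[0,0,0,0,0,0,1]]'
python3 -c "from h import *;push()"
python3 -m inch '[[0,0,0,0,0,1,1],[0,0,0,0,0,1,1],[0,0,0,0,0,1,1],[0,0,0,0,0,1,1],[0,0,0,0,0,1,1],[0,0,0,0,0,1,1],[0,0,0,0,0,1,1],[0,0,0,0,0,1,1]]'
python3 -c "from h import *;push()"
```

```text
clock: 8.03
tool_pos: [540.5, 22.5, 78.8]
orientation: [-0.713, 1.57, -2.477]
force: [0.9, -0.7, -0.5]
grip_width: 0.408
t 8.03 tcp [540.46  22.49  78.79] F [ 0.87 -0.74 -0.54] T [-0.01  0.07 -0.02] w 0.408 q [ 0.57  0.55 -0.84  1.86  0.5   0.96 -0.69]
xyz axes [-0. -0. -1.] [ 0.98 -0.19 -0.  ] [-0.19 -0.98  0.  ] yaw of y,z [ -11.08 -101.08]
push force -0.5561724054012206 lat 0.9923500623434574
grip to foot along 192.03131444607553 lat -1.3829352407035742
clock: 8.7
tool_pos: [539.3, 15.0, 79.1]
orientation: [0.927, 1.571, -0.837]
force: [-0.4, -0.3, -1.5]
grip_width: 0.407
t 8.7 tcp [539.26  15.03  79.15] F [-0.42 -0.32 -1.52] T [ 0.1  -0.08  0.02] w 0.407 q [ 0.59  0.54 -0.84  1.87  0.49  0.95 -0.67]
xyz axes [ 0. -0. -1.] [ 0.98 -0.19  0.  ] [-0.19 -0.98  0.  ] yaw of y,z [ -11.06 -101.06]
push force -0.3931271011564443 lat -0.3534676134852812
grip to foot along 184.480151401317 lat -1.7116559802339424
```

```bash
python3 -m inch '[[0,0,0,0.3,-0.5,1.5,1],[0,0,0,0,0,1.5,1],[0,0,0,0,0,1.5,1],[0,0,0,0,0,1.5,1],[0,0,0,0,0,1.5,1],[0,0,0,0,0,1.5,1]]'
python3 -c "from h import *;push()"
python3 -m inch '[[0,0,0,0,0,1.5,1],[0,0,0,0,0,1.5,1],[0,0,0,0,0,1.5,1],[0,0,0,0,0,1.5,1],[0,0,0,0,0,1.5,1],[0,0,0,0,0,1.5,1]]'
python3 -c "from h import *;push()"
```

```text
clock: 9.2
tool_pos: [537.0, 6.2, 78.9]
orientation: [0.923, 1.571, -0.841]
force: [-0.1, 0.3, -1.1]
grip_width: 0.409
t 9.2 tcp [537.04   6.24  78.86] F [-0.11  0.27 -1.06] T [ 0.01 -0.01 -0.01] w 0.409 q [ 0.61  0.54 -0.84  1.87  0.49  0.95 -0.65]
xyz axes [ 0. -0. -1.] [ 0.98 -0.19  0.  ] [-0.19 -0.98  0.  ] yaw of y,z [ -11.06 -101.06]
push force 0.24314690024117325 lat -0.1583837908515431
grip to foot along 175.42495158011178 lat -1.2091950133065055
clock: 9.7
tool_pos: [535.3, -2.6, 78.8]
orientation: [0.131, 1.571, -1.633]
force: [0.1, 0.1, -0.5]
grip_width: 0.409
t 9.7 tcp [535.29  -2.57  78.85] F [ 0.14  0.07 -0.51] T [-0.01  0.02  0.02] w 0.409 q [ 0.63  0.53 -0.84  1.88  0.49  0.95 -0.64]
xyz axes [-0. -0. -1.] [ 0.98 -0.19  0.  ] [-0.19 -0.98  0.  ] yaw of y,z [ -11.05 -101.05]
push force 0.0933168934646678 lat 0.12401477992522605
grip to foot along 166.44964307319532 lat -1.1983543509151744
```

Nose is about 31 mm past the foot centre, with no contact yet.

```bash
for i in 1 ; do python3 -m inch '[[0,0,0,0.1,0,1.5,1],[0,0,0,0,0,1.5,1],[0,0,0,0,0,1.5,1],[0,0,0,0,0,1.5,1]]'; done
python3 -c "from h import *;push()"
python3 -m inch '[[0,0,0,0,0,1.5,1],[0,0,0,0,0,1.5,1],[0,0,0,0,0,1.5,1],[0,0,0,0,0,1.5,1]]'
python3 -c "from h import *;push()"
```

```text
clock: 10.03
tool_pos: [534.2, -8.5, 78.8]
orientation: [1.381, 1.571, -0.382]
force: [-0.5, 0.8, 0.3]
grip_width: 0.404
t 10.03 tcp [534.19  -8.46  78.79] F [-0.49  0.77  0.29] T [0.04 0.   0.  ] w 0.404 q [ 0.64  0.53 -0.84  1.88  0.49  0.95 -0.62]
xyz axes [ 0. -0. -1.] [ 0.98 -0.19  0.  ] [-0.19 -0.98  0.  ] yaw of y,z [ -11.06 -101.06]
push force 0.6622083946160452 lat -0.6244522870359527
grip to foot along 160.4582497041009 lat -1.235824693322627
clock: 10.37
tool_pos: [533.0, -14.4, 78.8]
orientation: [1.248, 1.571, -0.515]
force: [-0.1, 0.9, -0.0]
grip_width: 0.409
t 10.37 tcp [533.03 -14.37  78.78] F [-0.09  0.9  -0.02] T [ 0.11  0.01 -0.01] w 0.409 q [ 0.65  0.53 -0.84  1.88  0.48  0.94 -0.61]
xyz axes [ 0. -0. -1.] [ 0.98 -0.19  0.  ] [-0.19 -0.98  0.  ] yaw of y,z [ -11.06 -101.06]
push force 0.866369024289025 lat -0.2652656640791342
grip to foot along 154.43669285686025 lat -1.2318123725942733
```

```bash
python3 -m inch '[[0,0,0,0,0,1.5,1],[0,0,0,0,0,1.5,1],[0,0,0,0,0,1,1]]'
python3 -c "from h import *;push()"
python3 -m inch '[[0,0,0,0,0,1.5,1],[0,0,0,0,0,1.5,1],[0,0,0,0,0,1,1]]'
python3 -c "from h import *;push()"
python3 -m inch '[[0,0,0,0,0,1.5,1],[0,0,0,0,0,1.5,1],[0,0,0,0,0,1,1]]'
python3 -c "from h import *;push()"
```

```text
clock: 10.62
tool_pos: [532.3, -18.3, 78.8]
orientation: [1.196, 1.571, -0.568]
force: [-0.1, 0.3, 1.2]
grip_width: 0.408
t 10.62 tcp [532.28 -18.33  78.79] F [-0.07  0.33  1.23] T [0.06 0.02 0.05] w 0.408 q [ 0.66  0.53 -0.84  1.89  0.48  0.94 -0.61]
xyz axes [ 0. -0. -1.] [ 0.98 -0.19  0.  ] [-0.19 -0.98  0.  ] yaw of y,z [ -11.06 -101.06]
push force 0.3067258599451279 lat -0.13530061052702216
grip to foot along 150.40600583425194 lat -1.2389564892748304
clock: 10.87
tool_pos: [531.5, -22.2, 78.8]
orientation: [1.232, 1.571, -0.532]
force: [0.6, 0.6, -0.8]
grip_width: 0.406
t 10.87 tcp [531.52 -22.22  78.79] F [ 0.61  0.58 -0.77] T [ 0.12 -0.01 -0.05] w 0.406 q [ 0.66  0.53 -0.84  1.89  0.48  0.94 -0.6 ]
xyz axes [ 0. -0. -1.] [ 0.98 -0.19  0.  ] [-0.19 -0.98  0.  ] yaw of y,z [ -11.06 -101.06]
push force 0.6828747394851234 lat 0.489765526929261
grip to foot along 146.43819472586028 lat -1.2515727942502899
clock: 11.12
tool_pos: [530.7, -26.2, 78.8]
orientation: [0.708, 1.571, -1.056]
force: [0.1, 0.3, 0.2]
grip_width: 0.406
t 11.12 tcp [530.72 -26.19  78.77] F [0.14 0.27 0.18] T [ 0.13 -0.05  0.03] w 0.406 q [ 0.67  0.53 -0.84  1.89  0.48  0.94 -0.59]
xyz axes [ 0. -0. -1.] [ 0.98 -0.19  0.  ] [-0.19 -0.98  0.  ] yaw of y,z [ -11.07 -101.07]
push force 0.29444238608005646 lat 0.08736504283660221
grip to foot along 142.39095898961418 lat -1.2112084420872016
```

```bash
python3 -m inch '[[0,0,0,0,0,1.5,1],[0,0,0,0,0,1.5,1],[0,0,0,0,0,1,1]]'
python3 -c "from h import *;push()"
python3 -m inch '[[0,0,0,0,0,1.5,1],[0,0,0,0,0,1.5,1],[0,0,0,0,0,1,1]]'
python3 -c "from h import *;push()"
python3 -m inch '[[0,0,0,0,0,1,1],[0,0,0,0,0,1,1],[0,0,0,0,0,1,1]]'
python3 -c "from h import *;push()"
```

```text
clock: 11.37
tool_pos: [530.0, -30.1, 78.8]
orientation: [0.922, 1.571, -0.842]
force: [-0.1, 0.9, 0.8]
grip_width: 0.408
t 11.37 tcp [529.96 -30.1   78.78] F [-0.14  0.86  0.77] T [ 0.18 -0.04 -0.01] w 0.408 q [ 0.68  0.52 -0.84  1.89  0.48  0.94 -0.58]
xyz axes [ 0. -0. -1.] [ 0.98 -0.19  0.  ] [-0.19 -0.98  0.  ] yaw of y,z [ -11.06 -101.06]
push force 0.8134409577001696 lat -0.30520787711733316
grip to foot along 138.40736588114783 lat -1.2281701855999465
clock: 11.62
tool_pos: [529.2, -33.9, 78.8]
orientation: [2.299, 1.571, 0.535]
force: [0.3, 0.8, 0.5]
grip_width: 0.408
t 11.62 tcp [529.22 -33.91  78.78] F [0.28 0.83 0.51] T [ 0.41 -0.1   0.03] w 0.408 q [ 0.69  0.52 -0.84  1.89  0.48  0.94 -0.57]
xyz axes [ 0.  0. -1.] [ 0.98 -0.19  0.  ] [-0.19 -0.98 -0.  ] yaw of y,z [ -11.06 -101.06]
push force 0.8673056125238208 lat 0.11233314001203151
grip to foot along 134.52252400016155 lat -1.2460587538874215
clock: 11.87
tool_pos: [528.6, -36.4, 78.8]
orientation: [3.0, 1.57, 1.237]
force: [0.5, 4.2, -0.1]
grip_width: 0.407
t 11.87 tcp [528.64 -36.37  78.76] F [ 0.51  4.15 -0.13] T [ 0.82 -0.18  0.03] w 0.407 q [ 0.69  0.52 -0.84  1.89  0.48  0.94 -0.57]
xyz axes [ 0.  0. -1.] [ 0.98 -0.19  0.  ] [-0.19 -0.98 -0.  ] yaw of y,z [ -11.03 -101.03]
push force 4.174917836856951 lat -0.29777006295847447
grip to foot along 132.0027431615763 lat -1.2001702486220402
```

```bash
python3 -m inch '[[0,0,0,0,0,1,1],[0,0,0,0,0,1,1]]'
python3 -c "from h import *;push()"
python3 -m inch '[[0,0,0,0,0,1,1],[0,0,0,0,0,1,1]]'
python3 -c "from h import *;push()"
```

```text
clock: 12.03
tool_pos: [528.3, -38.2, 78.8]
orientation: [3.019, 1.57, 1.256]
force: [1.4, 5.2, -1.3]
grip_width: 0.405
t 12.03 tcp [528.26 -38.18  78.76] F [ 1.44  5.21 -1.31] T [ 1.15 -0.22 -0.  ] w 0.405 q [ 0.7   0.52 -0.84  1.89  0.48  0.94 -0.56]
xyz axes [ 0.  0. -1.] [ 0.98 -0.19  0.  ] [-0.19 -0.98 -0.  ] yaw of y,z [ -11.02 -101.02]
push force 5.3910722173610965 lat 0.4150191255082587
grip to foot along 130.1494329601043 lat -1.1976288199658
clock: 12.2
tool_pos: [527.9, -39.8, 78.8]
orientation: [2.971, 1.57, 1.208]
force: [1.1, 7.0, -1.3]
grip_width: 0.407
t 12.2 tcp [527.93 -39.83  78.8 ] F [ 1.1   7.03 -1.33] T [ 1.53 -0.29 -0.03] w 0.407 q [ 0.7   0.52 -0.84  1.89  0.48  0.94 -0.56]
xyz axes [ 0.  0. -1.] [ 0.98 -0.19  0.  ] [-0.19 -0.98 -0.  ] yaw of y,z [ -11.01 -101.01]
push force 7.112508492862352 lat -0.2646254421809069
grip to foot along 128.46776109020007 lat -1.2131566232715159
```

```bash
python3 -m inch '[[0,0,0,0,0,1,1],[0,0,0,0,0,1,1]]'
python3 -c "from h import *;push()"
python3 -m inch '[[0,0,0,0,0,0,1]]'
python3 -c "from h import *;push()"
```

```text
clock: 12.37
tool_pos: [527.6, -41.3, 78.8]
orientation: [3.026, 1.569, 1.264]
force: [2.0, 7.8, -1.6]
grip_width: 0.405
t 12.37 tcp [527.57 -41.35  78.77] F [ 2.04  7.79 -1.65] T [ 1.78 -0.39  0.  ] w 0.405 q [ 0.7   0.52 -0.84  1.89  0.48  0.94 -0.56]
xyz axes [ 0.  0. -1.] [ 0.98 -0.19  0.  ] [-0.19 -0.98 -0.  ] yaw of y,z [ -10.99 -100.99]
push force 8.036929945663456 lat 0.5183739756085035
grip to foot along 126.90875955778031 lat -1.2012063683677674
clock: 12.45
tool_pos: [527.6, -41.6, 78.8]
orientation: [3.043, 1.569, 1.28]
force: [1.5, 6.2, -0.4]
grip_width: 0.408
t 12.45 tcp [527.56 -41.6   78.78] F [ 1.53  6.2  -0.44] T [ 1.54 -0.35 -0.02] w 0.408 q [ 0.7   0.52 -0.84  1.89  0.48  0.94 -0.56]
xyz axes [ 0.  0. -1.] [ 0.98 -0.19  0.  ] [-0.19 -0.98 -0.  ] yaw of y,z [ -11.01 -101.01]
push force 6.381086904686404 lat 0.3154622217473382
grip to foot along 126.65770051323759 lat -1.2002405528388955
```

```bash
python3 -m inch '[[0,0,0,0,0,0.7,1],[0,0,0,0,0,0.7,1]]'
python3 -c "from h import *;push()"
python3 -m inch '[[0,0,0,0,0,0,1],[0,0,0,0,0,0,1],[0,0,0,0,0,0,1]]'
python3 -c "from h import *;push()"
```

```text
clock: 12.62
tool_pos: [527.3, -42.4, 78.8]
orientation: [3.045, 1.568, 1.283]
force: [0.9, 9.2, -1.2]
grip_width: 0.404
t 12.62 tcp [527.33 -42.36  78.78] F [ 0.92  9.19 -1.19] T [ 2.04 -0.43  0.01] w 0.404 q [ 0.71  0.52 -0.84  1.9   0.48  0.94 -0.55]
xyz axes [ 0.  0. -1.] [ 0.98 -0.19  0.  ] [-0.19 -0.98 -0.  ] yaw of y,z [ -10.97 -100.97]
push force 9.194991389579126 lat -0.8489303161967685
grip to foot along 125.8690804849017 lat -1.1900007437941937
clock: 12.87
tool_pos: [527.3, -42.5, 78.8]
orientation: [3.061, 1.569, 1.298]
force: [0.8, 8.8, -2.0]
grip_width: 0.406
t 12.87 tcp [527.31 -42.55  78.77] F [ 0.84  8.85 -2.  ] T [ 1.72 -0.4  -0.01] w 0.406 q [ 0.71  0.52 -0.84  1.9   0.48  0.94 -0.55]
xyz axes [ 0.  0. -1.] [ 0.98 -0.19  0.  ] [-0.19 -0.98 -0.  ] yaw of y,z [ -10.98 -100.98]
push force 8.840992528106039 lat -0.8644728613888036
grip to foot along 125.68203013332035 lat -1.191138578518295
```

```bash
python3 -m inch '[[0,0,0,0,0,-0.5,1],[0,0,0,0,0,0,1]]'
python3 -c "from h import *;push()"
python3 -m inch '[[0,0,0,0,0,0,-0.2],[0,0,0,0,0,0,-0.5],[0,0,0,0,0,0,-1],[0,0,0,0,0,0,-1],[0,0,0,0,0,0,-1],[0,0,0,0,0,0,-1],[0,0,0,0,0,0,-1],[0,0,0,0,0,0,-1]]'
python3 -c "from h import *;push()"
```

```text
clock: 13.03
tool_pos: [527.3, -42.5, 78.8]
orientation: [3.126, 1.569, 1.363]
force: [0.4, 6.3, -0.8]
grip_width: 0.406
t 13.03 tcp [527.33 -42.47  78.75] F [ 0.43  6.33 -0.78] T [ 1.43 -0.26  0.08] w 0.406 q [ 0.7   0.52 -0.84  1.89  0.48  0.94 -0.55]
xyz axes [ 0.  0. -1.] [ 0.98 -0.19  0.  ] [-0.19 -0.98 -0.  ] yaw of y,z [ -11. -101.]
push force 6.291700769137546 lat -0.7832158925308291
grip to foot along 125.7593872254547 lat -1.161126897922589
clock: 13.7
tool_pos: [527.3, -43.6, 78.8]
orientation: [0.29, 1.571, -1.474]
force: [-0.3, -0.7, 0.3]
grip_width: 0.999
t 13.7 tcp [527.29 -43.63  78.75] F [-0.32 -0.73  0.34] T [ 0.01 -0.02  0.01] w 0.999 q [ 0.71  0.52 -0.84  1.89  0.48  0.94 -0.55]
xyz axes [ 0. -0. -1.] [ 0.98 -0.19  0.  ] [-0.19 -0.98  0.  ] yaw of y,z [ -11.06 -101.06]
push force -0.7785149342796842 lat -0.16945658020010868
grip to foot along 124.61837480684997 lat -1.2091150758382128
```

```bash
python3 -m inch '[[0,0,0,-5,0,0,-1],[0,0,0,-15,0,0,-1],[0,0,0,-30,0,0,-1],[0,0,0,-35,0,0,-1],[0,0,0,-35,0,0,-1],[0,0,0,-35,0,0,1],[0,0,0,-35,0,0,1],[0,0,0,-30,0,0,1],[0,0,0,0,0,0,1],[0,0,0,0,0,0,1]]'
python3 - <<'E'
from h import *
push();s,R=st()
print("to corner",R.T@(np.array([502.2,-165.7,257+12])-s["tool_pos"]))
for n in("scene","top","wrist"):
    p,d=camera(n);np.save(f"pics/{n}5.npy",p);np.save(f"pics/{n}5d.npy",d);cv2.imwrite(f"pics/{n}5.png",p[:,:,::-1])
    if n=="scene":cv2.imwrite("pics/scene5c.png",cv2.resize(p[160:320,200:360,::-1],None,fx=3.7,fy=3.7))
E
```

```text
clock: 14.53
tool_pos: [527.8, -43.1, 301.4]
orientation: [1.411, 1.567, -0.352]
force: [-0.5, -0.1, 0.3]
grip_width: 0.295
t 14.53 tcp [527.84 -43.1  301.4 ] F [-0.5  -0.12  0.32] T [0.01 0.03 0.03] w 0.295 q [ 0.86  0.25 -0.99  1.68  0.21  1.33 -0.36]
xyz axes [ 0. -0. -1.] [ 0.98 -0.19  0.  ] [-0.19 -0.98  0.  ] yaw of y,z [ -11.04 -101.04]
push force -0.2138050863321757 lat -0.4660659321892533
grip to foot along 125.23932118369103 lat -1.701131022981773
to corner [ 32.47  -1.83 125.22]
```

View pics/scene5c.png

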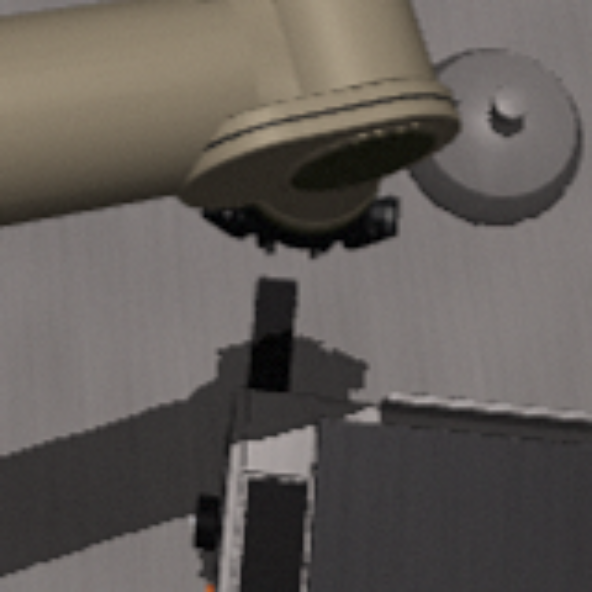

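View pics/wrist5.png

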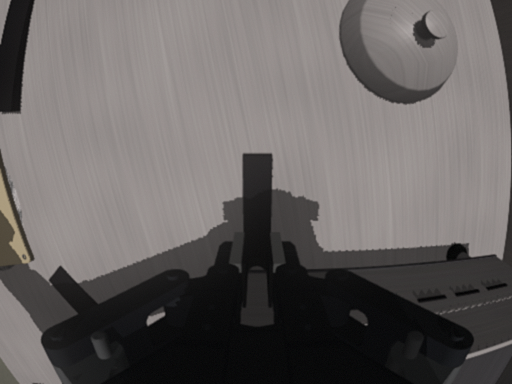

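View pics/top5.png

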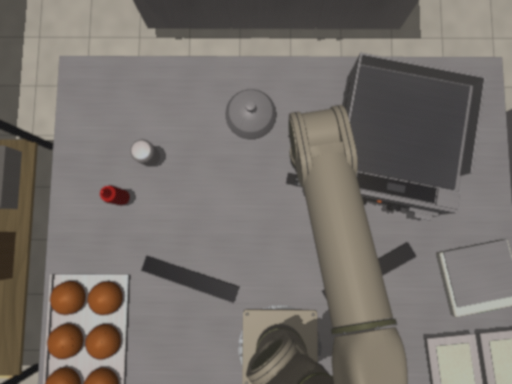

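In the wrist view the shim stands where it was pushed: heel at px (257,154), straight, running under the casing. I'll check the heel position, then move over the corner with the fingers shut.

```bash
python3 - <<'E'
from h import *
s,R=st()
print(wray(243,154,16,s,R),wray(271,154,16,s,R))
E
python3 -m inch '[[0,0,0,0,0,15,1],[0,0,0,0,-1.5,30,1],[0,0,0,0,0,35,1],[0,0,0,0,0,30,1],[0,0,0,5,0,15,1],[0,0,0,10,0,0,1],[0,0,0,0,0,0,1],[0,0,0,0,0,0,1]]'
python3 - <<'E'
from h import *
push();s,R=st()
print("to corner",R.T@(np.array([502.2,-165.7,257])-s["tool_pos"]))
p,d=camera("wrist");cv2.imwrite("pics/w6.png",p[:,:,::-1])
p,d=camera("scene");cv2.imwrite("pics/s6.png",cv2.resize(p[180:384,180:420,::-1],None,fx=2.8,fy=2.8))
E
```

```text
[515.29365947 -18.46969609  16.        ] [548.0506006  -24.81556019  16.        ]
clock: 15.35
tool_pos: [501.7, -164.3, 282.8]
orientation: [-2.184, 1.568, 2.337]
force: [-0.5, 0.5, 0.4]
grip_width: -0.003
t 15.35 tcp [ 501.67 -164.27  282.78] F [-0.49  0.53  0.39] T [-0.01 -0.03 -0.01] w -0.003 q [ 1.04  0.24 -0.92  1.71  0.2   1.29 -0.11]
xyz axes [-0.  0. -1.] [ 0.98 -0.19 -0.  ] [-0.19 -0.98 -0.  ] yaw of y,z [ -10.95 -100.95]
push force 0.4277986519090588 lat -0.5845236295392725
grip to foot along 1.3062117328382095 lat 0.7893301040000416
to corner [25.78  0.84  1.34]
```

View pics/w6.png

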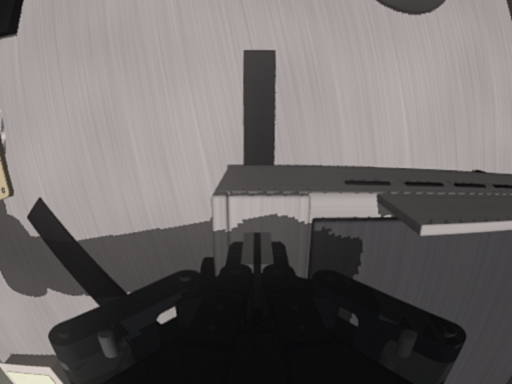

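View pics/s6.png

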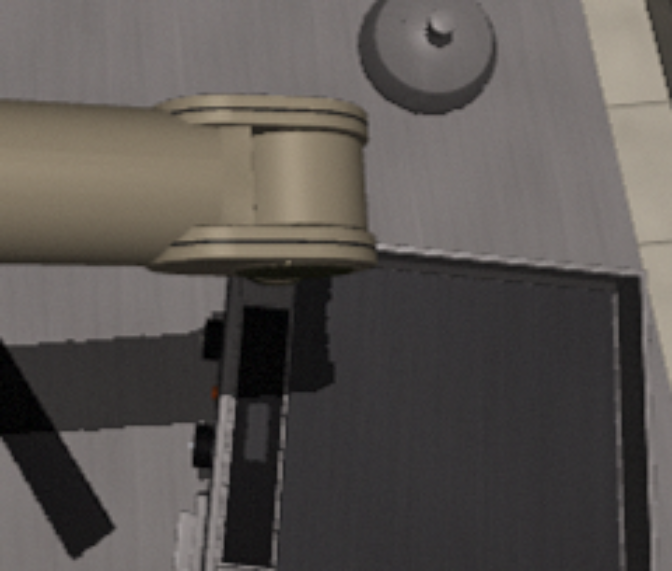

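```bash
python3 -m inch '[[0,0,0,10,0.5,1,1],[0,0,0,8,0,0,1],[0,0,0,3,0,0,1],[0,0,0,1,0,0,1],[0,0,0,0,0,0,1],[0,0,0,0,0,0,1]]'
python3 -c "from h import *;push()"
python3 -m inch '[[0,0,0,0.8,0,0,1],[0,0,0,0.8,0,0,1]]'
python3 -c "from h import *;push()"
```

```text
clock: 15.95
tool_pos: [502.2, -166.9, 261.9]
orientation: [1.598, 1.571, -0.166]
force: [0.1, -0.1, 0.8]
grip_width: -0.0
t 15.95 tcp [ 502.23 -166.95  261.85] F [ 0.15 -0.06  0.79] T [-0.03 -0.01  0.02] w -0.0 q [ 1.04  0.27 -0.92  1.73  0.22  1.25 -0.13]
xyz axes [ 0. -0. -1.] [ 0.98 -0.19  0.  ] [-0.19 -0.98 -0.  ] yaw of y,z [ -11.05 -101.05]
push force -0.02653278184200131 lat 0.157531817242539
grip to foot along -1.2205364107087167 lat -0.26438369843779397
clock: 16.12
tool_pos: [502.3, -167.1, 260.4]
orientation: [1.236, 1.57, -0.528]
force: [-0.1, -0.1, -0.0]
grip_width: 0.002
t 16.12 tcp [ 502.3  -167.06  260.42] F [-0.07 -0.13 -0.04] T [-0.06  0.    0.08] w 0.002 q [ 1.04  0.27 -0.92  1.74  0.22  1.25 -0.13]
xyz axes [ 0. -0. -1.] [ 0.98 -0.19  0.  ] [-0.19 -0.98  0.  ] yaw of y,z [ -11.06 -101.06]
push force -0.14355573790624068 lat -0.04206028900223219
grip to foot along -1.3131505784028101 lat -0.3536150084875027
```

```bash
python3 -m inch '[[0,0,0,0.7,0,-1,1],[0,0,0,0.7,0,0,1]]'; python3 -m inch '[[0,0,0,0.7,0,0,1],[0,0,0,0.7,0,0,1]]';python3 -m inch '[[0,0,0,0.5,0,0,1],[0,0,0,0.0,0,0,1]]'
```

```text
clock: 16.28
tool_pos: [502.4, -165.8, 258.8]
orientation: [1.42, 1.571, -0.344]
force: [0.3, 0.5, -0.4]
grip_width: 0.003
clock: 16.45
tool_pos: [502.3, -166.1, 257.3]
orientation: [0.693, 1.571, -1.071]
force: [-0.1, 0.8, 0.6]
grip_width: 0.001
clock: 16.62
tool_pos: [502.3, -166.1, 256.8]
orientation: [0.659, 1.571, -1.105]
force: [0.6, 0.1, 0.8]
grip_width: 0.001
```

```bash
python3 -m inch '[[0,0,0,0.5,0,0,1],[0,0,0,0.0,0,0,1]]'; python3 -m inch '[[0,0,0,0.4,0,0,1],[0,0,0,0.0,0,0,1]]';python3 -m inch '[[0,0,0,0.4,0,0,1],[0,0,0,0.0,0,0,1]]'
```

```text
clock: 16.78
tool_pos: [502.4, -166.0, 256.8]
orientation: [0.552, 1.57, -1.212]
force: [-1.8, 1.2, 4.2]
grip_width: -0.003
clock: 16.95
tool_pos: [502.4, -166.0, 256.8]
orientation: [0.433, 1.57, -1.331]
force: [-4.6, 1.4, 9.4]
grip_width: 0.001
clock: 17.12
tool_pos: [502.4, -166.0, 256.7]
orientation: [0.363, 1.57, -1.401]
force: [-5.8, 1.4, 12.5]
grip_width: -0.001
```

```bash
python3 -m inch '[[0,0,0,-0.25,0,0,1],[0,0,0,0,0,0,1],[0,0,0,0.0,0,0,1],[0,0,0,0.0,0,0,1]]'; python3 -m inch '[[0,0,0,0,0,0,1],[0,0,0,0,0,0,1],[0,0,0,0.0,0,0,1],[0,0,0,0.0,0,0,1],[0,0,0,0,0,0,1],[0,0,0,0,0,0,1],[0,0,0,0,0,0,1],[0,0,0,0,0,0,1]]'
python3 -c "from h import *;push()"
```

```text
clock: 17.45
tool_pos: [502.4, -166.0, 256.8]
orientation: [0.384, 1.57, -1.379]
force: [-4.7, 1.0, 10.1]
grip_width: -0.001
clock: 18.12
tool_pos: [502.4, -166.0, 256.7]
orientation: [0.419, 1.57, -1.344]
force: [-4.4, 1.4, 10.3]
grip_width: -0.0
t 18.12 tcp [ 502.41 -166.02  256.72] F [-4.4  1.4 10.3] T [ 0.17  0.99 -0.06] w -0.0 q [ 1.03  0.27 -0.92  1.74  0.23  1.24 -0.13]
xyz axes [ 0. -0. -1.] [ 0.98 -0.19  0.  ] [-0.19 -0.98  0.  ] yaw of y,z [ -11.06 -101.06]
push force 0.5235355755230018 lat -4.58659334268252
grip to foot along -0.2720438109171504 lat -0.27197592537372867
```

The corner held 10.3 N with under 0.1 mm of dip. Now I'll back off and check.

```bash
python3 -m inch '[[0,0,0,-2,0,0,1],[0,0,0,-10,0,0,1],[0,0,0,-25,0,0,1],[0,0,0,-30,0,0,1],[0,0,0,-30,0,-20,1],[0,0,0,0,0,-30,1],[0,0,0,0,0,-30,1],[0,0,0,0,0,-30,1],[0,0,0,0,0,0,1],[0,0,0,0,0,0,1]]'
python3 - <<'E'
from h import *
push();s,R=st()
for n in("wrist","scene"):
    p,d=camera(n);cv2.imwrite(f"pics/{n}7.png",p[:,:,::-1])
    if n=="scene":
        P=cloud(n,d);r=(P[...,2]>176)&(P[...,2]<192)&(P[...,0]>350)&(P[...,1]<50)
        print(np.median(P[r][:,2]))
E
```

```text
clock: 18.95
tool_pos: [523.6, -56.1, 353.5]
orientation: [1.772, 1.57, 0.012]
force: [0.6, -1.0, 0.8]
grip_width: -0.001
t 18.95 tcp [523.6  -56.1  353.52] F [ 0.56 -0.97  0.82] T [-0.04 -0.   -0.02] w -0.001 q [ 0.91  0.21 -1.    1.6   0.17  1.43 -0.3 ]
xyz axes [ 0.  0. -1.] [ 0.98 -0.19  0.  ] [-0.19 -0.98 -0.  ] yaw of y,z [ -10.84 -100.84]
push force -0.8507445646636596 lat 0.7370303197766748
grip to foot along 111.66746951142817 lat -0.410320811017435
184.75916168388628
```

View pics/wrist7.png

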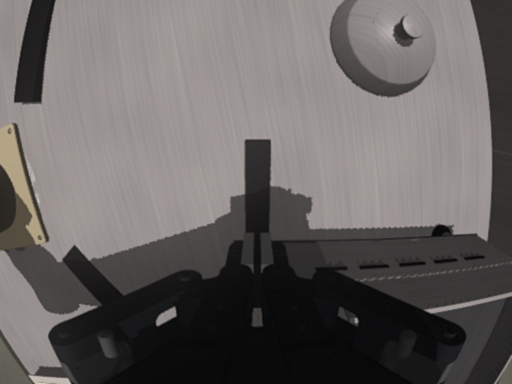

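View pics/scene7.png

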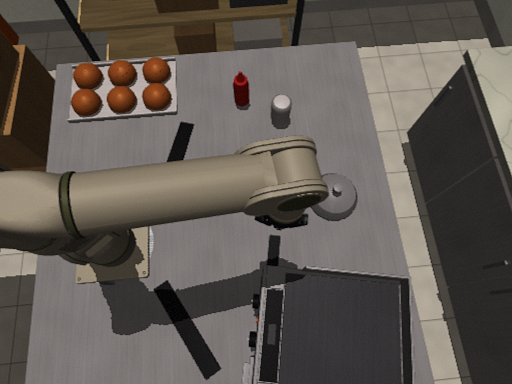

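The shim is still in place (wrist view, heel at px (258,140)). The bottle, shaker, dome, eggs and the other two shims haven't moved, and the arm is clear. I'll take a last heel reading and hand in.

```bash
python3 - <<'E'
from h import *
s,R=st();print(wray(258,140,16,s,R),s["clock"])
print(job_done())
E
```

```text
[532.43716058 -25.44141066  16.        ] 19.05
the job is handed in; nothing more can be done
None
```

The smallest shim is under the front-left foot and the corner no longer dips. I handed the job in at about 19 s, with the arm clear of everything.

- **Shim:** I gripped it near the heel, turned it nose first and slid it flat along the griddle's −y, in line with the foot centre to about 1–2 mm. The foot began to bear with the nose about 65 mm past its centre. I stopped at a push of about 9 N and let go.
- **Lean test:** I pressed the corner with the fingers shut, peaking at 12.5 N and then holding about 10 N for roughly a second. The tool height changed by no more than 0.1 mm. There was also about 4.5 N of sideways force on the tool during the press.
- **Last checks:** After release the heel read (531.7, −21.6), against (531.6, −21) expected. The final reading after the lean was (532.4, −25.4). I took that one from a single hand-picked pixel at a greater height. The 4 mm difference may be measurement error, but I did not confirm the shim hadn't crept. In the pictures everything else stands where it was.

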